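# Put the brass weights back in their block in order of size

### The job

Put the four brass weights away in the wooden weight block so that they stand in a row from the largest to the smallest, each upright and fully down in the bore that is made for its size. One of them has been left in the bore of the next larger weight, so it has to be moved too. Do not disturb the open tin of soil, the steel cutting ring or the porous stone disc that stand among the weights.

Things in the scene. Friction and masses are not known exactly. Their poses are not given: they have to be found in the camera images.
- weight_block: Dark wooden block 228x80x19 mm, fixed, at any yaw. Origin: centre of underside, z up, x along its row of 4 round blind bores (y = 0): centres x = -74, -13, +40, +86 mm, diameters 46.5, 35, 27.5, 22 mm, for the 500, 200, 100 and 50 g weight. Bore floors lie 8 mm and mouths 19 mm above the origin (11 mm deep); each mouth has a waxed (slippery) countersink 5 mm wide, 7 mm deep.
- weight_500g: The largest of the four brass weights: an upright cylinder 40 mm in diameter with its shoulder 42 mm above the underside, then a neck and a round knob 24.8 mm in diameter on top, 62 mm high over all, about 500 g; starts standing on the table. Origin: centre of the underside, z up along its axis.
- weight_200g: The second largest of the four brass weights: an upright cylinder 29 mm in diameter with its shoulder 32 mm above the underside, then a neck and a round knob 18.0 mm in diameter on top, 50 mm high over all, about 200 g; starts standing on the table. Origin: centre of the underside, z up along its axis.
- weight_100g: The second smallest of the four brass weights: an upright cylinder 22.5 mm in diameter with its shoulder 26 mm above the underside, then a neck and a round knob 13.9 mm in diameter on top, 42 mm high over all, about 100 g; starts standing in the 200 g bore of the block (the second widest), where it does not belong. Origin: centre of the underside, z up along its axis.
- weight_50g: The smallest of the four brass weights: an upright cylinder 17 mm in diameter with its shoulder 24 mm above the underside, then a neck and a round knob 10.5 mm in diameter on top, 37 mm high over all, about 50 g; starts standing on the table. Origin: centre of the underside, z up along its axis.
- soil_tin: Bystander: open round aluminium tin with soil in it, 57 mm across, 33 mm high, loose among the weights; leave it alone. Origin: centre of the underside.
- cutting_ring: Bystander: steel cutting ring, 70 mm across, 20 mm high, loose among the weights; leave it alone. Origin: centre of the underside.
- porous_disc: Bystander: beige porous stone disc, 39 mm across, 9 mm high, loose among the weights; leave it alone. Origin: centre of the underside.
Things that resemble listed ones, but are neither listed nor needed, are in the scene too. Leave any turquoise look-alike of the weight_200g alone.

How it is judged (in metres and radians):
At the end, for the whole second after the job is handed in: Every weight stands in the bore for its size (largest weight in the widest bore, and so on down the row): within 6 mm of the bore's centre line, its underside within 3 mm of the bore's floor, upright within 0.1 rad, at rest and released (x of weight_500g in the frame of weight_block between -0.08 and -0.068 m and y of weight_500g in the frame of weight_block between -0.006 and 0.006 m and z of each of weight_500g, weight_200g, weight_100g, weight_50g in the frame of weight_block below 0.011 m and angle between each of weight_500g, weight_200g, weight_100g, weight_50g's own z axis and vertical below 0.1 rad and linear speed of each of weight_500g, weight_200g, weight_100g, weight_50g below 0.02 m/s and contact force between each of weight_500g, weight_200g, weight_100g, weight_50g and the fingers below 0.2 N and x of weight_200g in the frame of weight_block between -0.019 and -0.007 m and y of weight_200g in the frame of weight_block between -0.006 and 0.006 m and x of weight_100g in the frame of weight_block between 0.034 and 0.046 m and y of weight_100g in the frame of weight_block between -0.006 and 0.006 m and x of weight_50g in the frame of weight_block between 0.08 and 0.092 m and y of weight_50g in the frame of weight_block between -0.006 and 0.006 m); the robot touches nothing.
It fails at once if the tin of soil is shifted more than 25 mm or tipped (distance of soil_tin from where it was at the start of the episode above 0.025 m or angle between soil_tin's own z axis and vertical above 0.4 rad).
It fails at once if the cutting ring is shifted more than 25 mm or tipped (distance of cutting_ring from where it was at the start of the episode above 0.025 m or angle between cutting_ring's own z axis and vertical above 0.4 rad).
It fails at once if the porous stone disc is shifted more than 25 mm or tipped (distance of porous_disc from where it was at the start of the episode above 0.025 m or angle between porous_disc's own z axis and vertical above 0.4 rad).
It also fails if it takes over 99 s, if anything falls off the work surface, if the arm or the gripper's body presses on something with over 40 N, if the wrist force passes 120 N, or if a joint passes its speed limit or range.

### The arm

A 7-joint arm with a two-finger parallel gripper is mounted at the origin on a cart in front of the work surface, level with it; the furniture and walls round the work are solid. World frame = base frame: x ahead of the robot, y to its left, z up, the work surface at z = 0. Lengths are in m, angles in degrees, forces in N, time in s.
With the tool pointing down it reaches from about 0.425 to 0.975 m from the base axis. Payload 16.7 kg.
Tool frame: the origin (TCP) lies midway between the tips of the shut fingers; the grasp point (between the pads) lies 19 mm behind it (grip_depth is the distance from the TCP to the grasp point, in m); z points along the fingers, y is the line along which they close (so a half turn about z gives the same grasp; the last joint's range is limited). The gripper opens to 85 mm and grips with 20 to 120 N. Pads are 22 mm wide; open, the fingers measure 114 mm over their backs; the gripper's body (76 mm by 85 mm) begins 54 mm behind the grasp point. The pads swing forward as they close: fully open they stand 13 mm farther back than shut.
Start: joints at [67.237, 24.414, 4.234, 92.017, -1.954, 63.644, -3.845], TCP at [0.166, -0.654, 0.231] pointing down, gripper open.
Joint ranges: [-163.25, 163.25], [-28.42, 122.38], [-70.27, 78.77], [12.13, 141.07], [-58.53, 238.53], [9.26, 117.41], [-156.51, 156.51]. Speed limits (degrees/s): [108.29, 108.29, 136.94, 136.94, 172.46, 172.46, 172.46].

### API

Orientations are given as [roll, pitch, yaw] about the fixed x, y, z axes, in that order (R = Rz(yaw) Ry(pitch) Rx(roll)).
In Python, from workcell import * gives the robot as it stands.
- The arm moves only by the shell command python3 -m jog 'ROWS' [FORCE]. ROWS is JSON, a list that holds one entry, the list of rows, each a list of 5 numbers: the shift along the tool's x, y, z in m, then the turn about the tool's z in degrees, then the opening, from -1 (shut) to 1 (fully open). A call has 1 to 8 rows; each row is the pose to reach, as a shift and turn from the pose commanded when the call began, along the tool's axes at that moment; what a row does not reach only later rows make up. A row lasts 1/10 s, in which the tool goes at most 50 mm and 8.59 degrees, less where a joint would pass 70% of its speed; a pose out of reach is approached as far as the arm can. A call with a gripper value outside its range is refused whole. The fingers move at their own pace and stop on an object; FORCE is the grip in N (left out, the last holds). Time passes only in rows, so rows that repeat a pose let the fingers close. It gives the time, the measured TCP pose, the force, the opening and the grip force at its end, in the units of the state.
- get_obs(): the state, without advancing time (a new reading comes with each control period).
- camera(name): name is "scene" or "side" or "wrist"; returns the picture (384x512x3 uint8, red, green, blue); there is no depth.
- camera_info(name): a dict with "intrinsics" (3x3 intrinsics, pixels), "position" and "attitude" of the camera in the world. Camera axes: x right, y down, z forward; pixel columns grow to the right and rows downward; lengths in m; the calibration is good to about 2 mm. A picture is of the moment at which its call begins: read the wrist's pose just before it. camera_info takes no time and is no camera call; for the wrist camera it gives the pose at the moment of the call.
- finish_job(): hands the job in; it is judged then, once.
Trained networks look in the newest picture that a camera, given by its name, has taken for a name from the list of things; names that differ only in an ending like _2 or _b are one class to them, and where a whole thing is asked for, a point or a joint stands for the part that bears it (a point fixed in the world has none). Each returns a list of dicts, best first, with "score" (0 to 1); they miss things now and then, are a little off and sometimes report something else, mostly with a low value. They report only what shows in the picture. A call takes as long as a camera call. They do not tell look-alikes from the thing itself.
- boxes_of(camera, label): "extent" ([left, top, width, height] as shares, 0 to 1, of the picture: columns of its width, rows of its height, round what is visible of it).
- trace(camera, label): "region" (384x512 bool, what is visible of it) and "extent" ([left, top, width, height] as shares, 0 to 1, of the picture: columns of its width, rows of its height, round what is visible of it).
The state is a dict: "time_s": time; "joint_pos": joint angles; "joint_vel": joint speeds; "effort": joint torques, N m; "eef_pos": TCP position; "tcp_rot": TCP orientation; "contact_force": force on the tool from outside, world axes, zero at the start; "torque": the same for the moment, N m; "gripper_width": finger opening in m; "grasp_force": force on a finger pad.
Only numpy, scipy, OpenCV 4.12 (cv2) and the standard library are available. Lean on these libraries where they do the work, as an engineer would, in place of code of your own. Each camera call takes 0.05 s, during which the arm holds its last target. There are 200 camera calls.

## Working session

There is one attempt and no reset: what is moved stays moved. The work goes in short steps, Python scripts to look and compute and a shell command to move; the robot and the scene stay as the last step left them, time stands still between calls to the robot, and variables do not carry over. Pictures are saved under pics/ and viewed, at most 14 in all, crops included, and the job is handed in when it is done.

```bash
ls; mkdir -p pics
python3 - <<'E'
from workcell import *
import cv2,numpy as np
o=get_obs();print({k:np.round(v,3).tolist() for k,v in o.items()})
ims=[]
for c in ["scene","side"]:
    im=camera(c);cv2.imwrite(f"pics/{c}0.png",cv2.cvtColor(im,cv2.COLOR_RGB2BGR))
    i=camera_info(c);print(c,i)
    for l in ["weight_block","weight_500g","weight_200g","weight_100g","weight_50g","soil_tin","cutting_ring","porous_disc"]:
        for b in boxes_of(c,l):
            e=b["extent"];print(l,round(b["score"],2),[round(e[0]*512),round(e[1]*384),round(e[2]*512),round(e[3]*384)])
E
```

```text
pics
{'time_s': 0.0, 'joint_pos': [67.237, 24.45, 4.232, 92.051, -1.955, 63.641, -3.846], 'joint_vel': [0.046, -0.015, -0.012, -0.054, 0.156, 0.016, -0.005], 'effort': [-0.001, -94.983, 3.761, -46.351, 0.019, 0.01, 0.0], 'eef_pos': [0.165, -0.654, 0.231], 'tcp_rot': [-179.931, 0.005, 14.193], 'contact_force': [-0.515, -0.601, 0.337], 'torque': [0.001, -0.061, -0.035], 'grasp_force': 0.0, 'gripper_width': 0.085}
scene {'intrinsics': array([[378.08456852,   0.        , 254.58132857],
       [  0.        , 378.08456852, 192.27758009],
       [  0.        ,   0.        ,   1.        ]]), 'position': array([ 0.15301705, -0.63460524,  0.52465744]), 'attitude': array([-123.02724844,   -0.51861183,  -31.19721983])}
weight_block 0.56 [178, 147, 83, 33]
weight_500g 0.7 [295, 191, 18, 28]
weight_200g 0.76 [268, 179, 13, 22]
weight_200g 0.7 [241, 175, 15, 24]
weight_200g 0.65 [203, 227, 14, 26]
weight_200g 0.64 [291, 170, 9, 24]
weight_200g 0.31 [253, 224, 6, 15]
weight_100g 0.62 [209, 149, 10, 9]
weight_100g 0.34 [272, 179, 8, 22]
weight_50g 0.41 [251, 226, 5, 14]
soil_tin 0.49 [216, 198, 19, 12]
cutting_ring 0.91 [317, 233, 30, 29]
porous_disc 0.64 [281, 256, 17, 20]
porous_disc 0.43 [177, 145, 84, 35]
porous_disc 0.42 [217, 196, 21, 14]
side {'intrinsics': array([[407.61178234,   0.        , 258.7055862 ],
       [  0.        , 407.61178234, 193.55776007],
       [  0.        ,   0.        ,   1.        ]]), 'position': array([0.26633739, 0.81841414, 0.46170511]), 'attitude': array([-117.33327394,   -0.286286  , -162.37939019])}
weight_block 0.57 [187, 214, 51, 78]
weight_block 0.36 [242, 152, 25, 18]
weight_200g 0.83 [231, 189, 16, 24]
weight_200g 0.63 [223, 179, 9, 19]
weight_200g 0.62 [194, 178, 10, 20]
weight_200g 0.6 [317, 175, 9, 20]
weight_100g 0.73 [203, 230, 10, 23]
weight_50g 0.44 [283, 176, 8, 11]
soil_tin 0.58 [267, 187, 24, 24]
cutting_ring 0.57 [242, 153, 23, 16]
```

Run:
```python
import cv2,numpy as np
a=cv2.imread("pics/scene0.png")[120:300,150:370];b=cv2.imread("pics/side0.png")[130:310,140:360]
cv2.imwrite("pics/c0.png",np.vstack([cv2.resize(a,(660,300*1),interpolation=cv2.INTER_CUBIC) if 0 else cv2.resize(a,None,fx=1.65,fy=1.65,interpolation=cv2.INTER_CUBIC),cv2.resize(b,None,fx=1.65,fy=1.65,interpolation=cv2.INTER_CUBIC)])) 
cv2.imwrite("pics/c1.png",cv2.resize(a,None,fx=3.3,fy=3.3,interpolation=cv2.INTER_CUBIC))
cv2.imwrite("pics/c2.png",cv2.resize(b,None,fx=3.3,fy=3.3,interpolation=cv2.INTER_CUBIC))
```

```text
(no output)
```

View pics/c1.png

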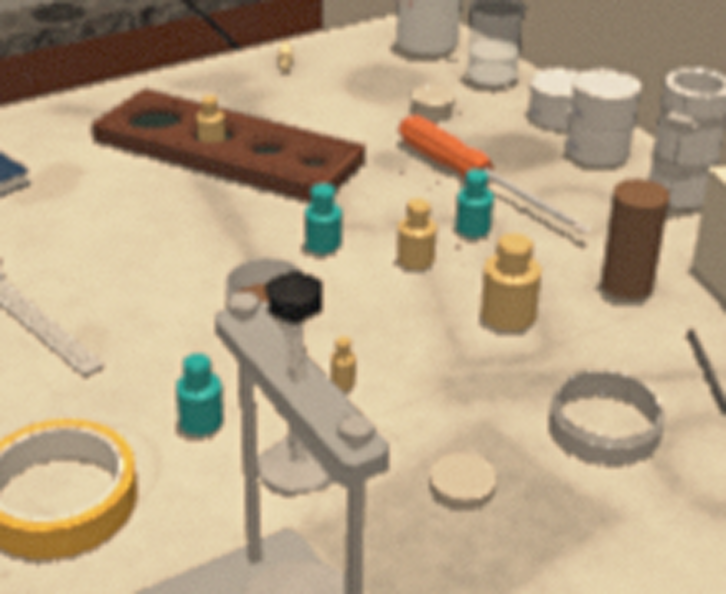

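View pics/c2.png

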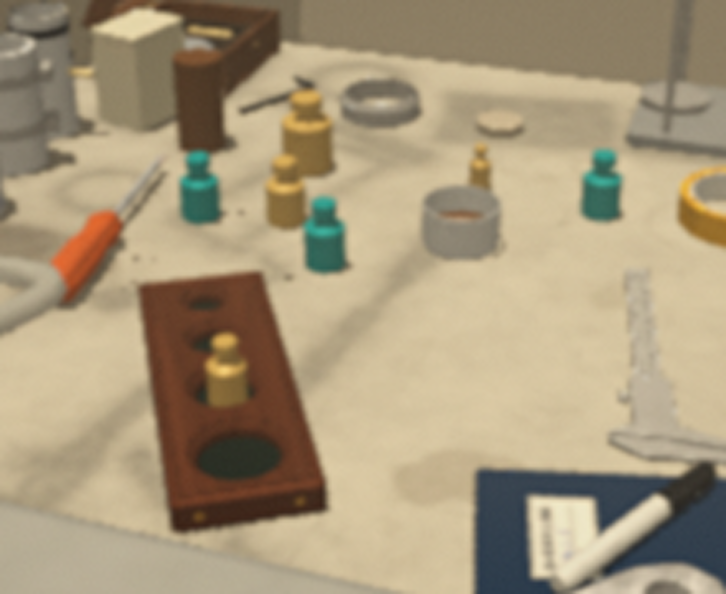

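```bash
cat > h.py <<'E'
from workcell import *
import cv2,numpy as np
from scipy.spatial.transform import Rotation as Ro
def cam(c):
    i=camera_info(c); return np.array(i["intrinsics"]),np.array(i["position"]),Ro.from_euler("xyz",i["attitude"],degrees=True).as_matrix()
def ray(C,u,v):
    K,p,R=C; d=R@np.linalg.inv(K)@[u,v,1]; return d/np.linalg.norm(d)
def onz(C,u,v,z):
    d=ray(C,u,v); return C[1]+d*(z-C[1][2])/d[2]
def proj(C,X):
    K,p,R=C; q=K@(R.T@(np.asarray(X)-p)); return q[:2]/q[2]
def tri(l):
    A=0;b=0
    for C,u,v in l:
        d=ray(C,u,v);M=np.eye(3)-np.outer(d,d);A=A+M;b=b+M@C[1]
    X=np.linalg.solve(A,b);return X,[np.linalg.norm(np.cross(ray(C,u,v),X-C[1])) for C,u,v in l]
E
python3 - <<'E'
from h import *
S=cam("scene");D=cam("side")
s=lambda x,y:(S,150+x/3.3,120+y/3.3)
d=lambda x,y:(D,140+x/3.3,130+y/3.3)
P={"500knob":(s(514,246),d(306,102)),"200knob":(s(418,208),d(285,164)),"100knob":(s(209,104),d(225,344)),"50knob":(s(343,345),d(481,152)),
"teal1":(s(322,193),d(323,207)),"teal2":(s(476,179),d(199,161)),"teal3":(s(197,364),d(603,158)),"ring":(s(607,415),d(381,102)),"disc":(s(463,478),d(499,123)),
"b500":(s(156,118),d(238,456)),"b100":(s(268,145),d(207,342)),"b50":(s(315,158),d(206,301)),"frametop":(s(300,370),d(690,-40))}
for k,v in P.items():
    X,r=tri(v);print(k,X.round(4),np.round(r,4),"r",np.hypot(*X[:2]).round(3))
for n,p in dict(a=(138,285),b=(263,272),c=(326,490),d=(172,515)).items(): print(n,onz(*d(*p),.019).round(4))
print("tin",onz(*d(461,205),.033), "tiny",onz(*s(285,72),0.))
K,p,R=D;print("tiny in side",proj(D,onz(*s(285,72),0.)))
E
```

```text
500knob [ 0.6232 -0.0872  0.0554] [0.0017 0.0017] r 0.629
200knob [0.6053 0.0022 0.0444] [0.0012 0.0012] r 0.605
100knob [0.5491 0.2337 0.0432] [0. 0.] r 0.597
50knob [ 0.4832 -0.0932  0.0297] [0.0015 0.0015] r 0.492
teal1 [0.5558 0.057  0.044 ] [0.0011 0.0011] r 0.559
teal2 [0.6674 0.0154 0.0438] [0.0014 0.0014] r 0.668
teal3 [ 0.3878 -0.0795  0.0442] [0.0008 0.0008] r 0.396
ring [ 0.6031 -0.214   0.0076] [0.0018 0.0018] r 0.64
disc [ 0.496  -0.2099  0.0036] [0.0014 0.0014] r 0.539
b500 [0.5207 0.2877 0.0119] [0.0016 0.0016] r 0.595
b100 [0.5819 0.1924 0.0134] [0.0011 0.0011] r 0.613
b50 [0.6026 0.1498 0.0148] [0.002 0.002] r 0.621
frametop [ 0.3623 -0.2399  0.1549] [0.01 0.01] r 0.435
a [0.6471 0.1534 0.019 ]
b [0.5769 0.1127 0.019 ]
c [0.461 0.309 0.019]
d [0.5273 0.3507 0.019 ]
tin [0.47153376 0.00526104 0.033     ] tiny [0.67832981 0.33628778 0.        ]
tiny in side [119.74005721 272.13185425]
```

Run:
```python
import cv2,numpy as np
A=cv2.imread("pics/scene0.png");B=cv2.imread("pics/side0.png")
z=lambda im,x,y,w,h,f:cv2.resize(im[y:y+h,x:x+w],None,fx=f,fy=f,interpolation=cv2.INTER_CUBIC)
cv2.imwrite("pics/d.png",np.vstack([np.hstack([z(A,216,124,40,28,8),z(A,234,218,40,28,8)]),np.hstack([z(B,100,240,40,44,8),np.zeros((352,320,3),np.uint8)])]))
cv2.imwrite("pics/e.png",np.hstack([z(B,272,0,240,330,1.8)[:590],z(A,130,180,140,204,1.8)[:590] if 0 else cv2.resize(A[180:384,130:270],(350,510))[:510] if 0 else np.pad(cv2.resize(A[180:384,130:270],(350,510)),((0,80),(0,0),(0,0)))[:590]]))
```

```text
(no output)
```

View pics/d.png

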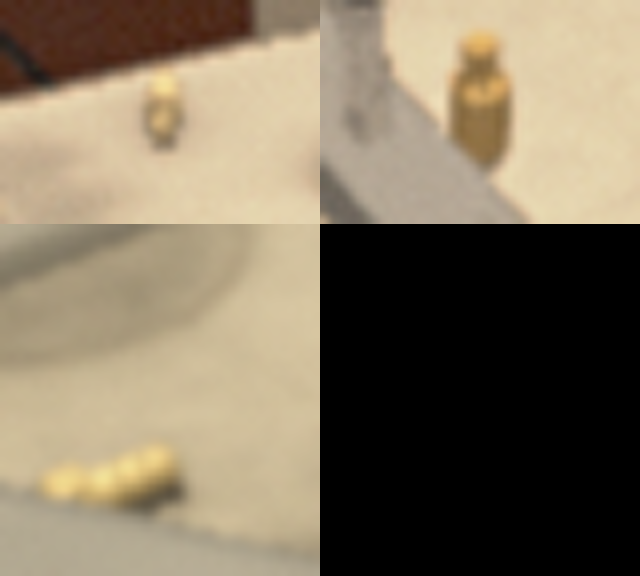

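View pics/e.png

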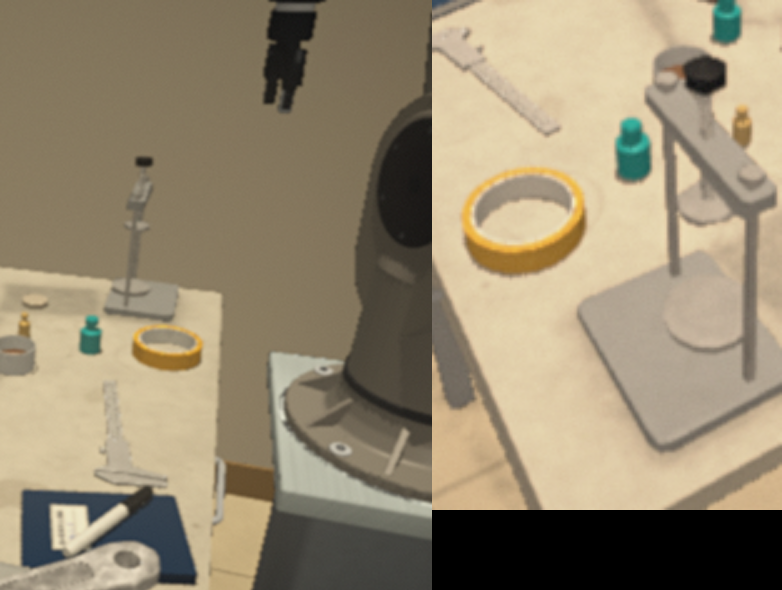

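Run:
```python
from h import *
S=cam("scene");D=cam("side")
s=lambda x,y:(S,130+(x-432)/2.5,180+y/2.5)
d=lambda x,y:(D,272+x/1.8,y/1.8)
print(tri([s(705,75),d(145,161)]))
T=tri([s(705,75),d(145,161)])[0]
z=T[2]-.03
print(onz(*s(660,85),z),onz(*s(755,190),z))
for p in [(580,310),(665,445),(700,255)]:print(onz(*s(*p),0.01))
print("brown",onz(S,150+630/3.3,120+292/3.3,0),tri([(S,150+640/3.3,120+190/3.3),(D,140+199/3.3,130+58/3.3)]))
```

```text
(array([ 0.355554  , -0.26274804,  0.21941134]), [np.float64(0.0012308166249708856), np.float64(0.0012308166249708243)])
[ 0.34894285 -0.22070965  0.18941134] [ 0.34964187 -0.32728416  0.18941134]
[ 0.28848734 -0.20357009  0.01      ]
[ 0.29199224 -0.32379302  0.01      ]
[ 0.38375041 -0.20120685  0.01      ]
brown [ 0.71673329 -0.11239005  0.        ] (array([ 0.7202665 , -0.10114434,  0.07645136]), [np.float64(0.0030252511425651984), np.float64(0.003025251142565206)])
```

```bash
python3 -m jog '[[[0.14,-0.04,-0.05,0,1],[0.285,-0.087,-0.05,0,1],[0.285,-0.087,-0.05,0,1],[0.285,-0.087,-0.05,0,1],[0.285,-0.087,-0.05,0,1],[0.285,-0.087,-0.05,0,1],[0.50,-0.29,-0.05,0,1],[0.50,-0.29,-0.05,0,1]]]' 40; python3 -c "
from h import *
print(get_obs()['joint_pos'].round(1))"
```

```text
time_s: 1.7
eef_pos: [0.4733, -0.4159, 0.2811]
tcp_rot: [180.0, -0.0, 14.2]
contact_force: [-0.5, -0.1, -0.3]
gripper_width: 0.0857
grasp_force: 0.0
[ 38.4  18.1  -3.8  94.5   1.3  67.4 -41.5]
```

```bash
python3 -m jog '[[[0.19,-0.43,-0.03,-100,1],[0.19,-0.43,-0.03,-100,1],[0.19,-0.43,-0.03,-100,1],[0.19,-0.43,-0.03,-100,1],[0.19,-0.43,-0.03,-100,1],[0.19,-0.43,-0.03,-100,1],[0.19,-0.43,-0.03,-100,1],[0.19,-0.43,-0.03,-100,1]]]' 40
python3 - <<'E'
from h import *
print(get_obs()['joint_pos'].round(1));print(camera_info("wrist"))
E
```

```text
time_s: 2.5
eef_pos: [0.5388, -0.0221, 0.3071]
tcp_rot: [180.0, 0.0, 83.3]
contact_force: [0.7, 0.8, 0.8]
gripper_width: 0.0855
grasp_force: 0.0
[ 18.8   9.8 -26.3 102.8   4.7  68.4 -15.6]
{'intrinsics': array([[318.67401236,   0.        , 259.88891446],
       [  0.        , 318.67401236, 188.92088138],
       [  0.        ,   0.        ,   1.        ]]), 'position': array([0.5471855 , 0.05001547, 0.45024331]), 'attitude': array([ 1.63140351e+02, -3.98262086e-02, -6.68125005e+00])}
```

Run:
```python
from h import *
C=cam("wrist");im=camera("wrist");cv2.imwrite("pics/w1.png",cv2.cvtColor(im,cv2.COLOR_RGB2BGR))
for l,h in [("weight_block",.019),("weight_500g",.031),("weight_200g",.025),("weight_100g",.025),("weight_50g",.018),("soil_tin",.02),("cutting_ring",.01),("porous_disc",.005)]:
    for b in boxes_of("wrist",l):
        e=np.array(b["extent"])*[512,384,512,384];c=e[:2]+e[2:]/2
        print(l,round(b["score"],2),e.round(),onz(C,*c,h).round(3))
```

```text
weight_block 0.82 [251.   3.  83.  40.] [0.596 0.126 0.019]
weight_500g 0.82 [308. 176.  34.  30.] [ 0.621 -0.09   0.031]
weight_200g 0.92 [293. 108.  23.  30.] [0.602 0.005 0.025]
weight_200g 0.87 [339.  97.  24.  24.] [0.662 0.015 0.025]
weight_200g 0.82 [254.  75.  22.  26.] [0.555 0.054 0.025]
weight_200g 0.64 [146. 190.  26.  24.] [ 0.39  -0.08   0.025]
weight_50g 0.66 [218. 197.  12.  13.] [ 0.478 -0.096  0.018]
soil_tin 0.59 [187. 121.  45.  45.] [ 0.471 -0.008  0.02 ]
cutting_ring 0.82 [290. 242.  47.  46.] [ 0.601 -0.216  0.01 ]
porous_disc 0.64 [234. 256.  26.  28.] [ 0.497 -0.216  0.005]
```

View pics/w1.png

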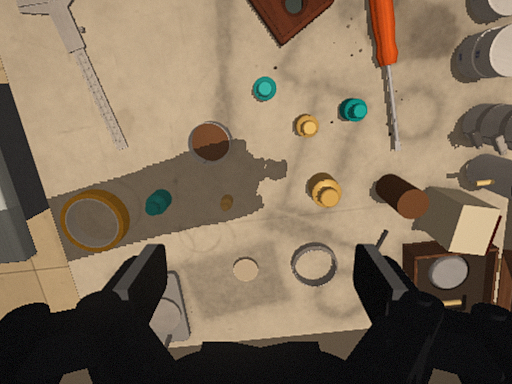

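```bash
python3 -m jog '[[[0.1,0.012,0.01,-18,1],[0.198,0.024,0.02,-37.5,1],[0.198,0.024,0.02,-37.5,1],[0.198,0.024,0.02,-37.5,1],[0.198,0.024,0.02,-37.5,1],[0.198,0.024,0.02,-37.5,1],[0.198,0.024,0.02,-37.5,1]]]'
cat > look.py <<'E'
from h import *
import sys
C=cam("wrist");im=camera("wrist");cv2.imwrite(f"pics/{sys.argv[1]}.png",cv2.cvtColor(im,cv2.COLOR_RGB2BGR))
np.savez(f"pics/{sys.argv[1]}.npz",K=C[0],p=C[1],R=C[2])
for l in sys.argv[2:]:
    for b in trace("wrist",l):
        m=b["region"];ys,xs=np.nonzero(m);r=cv2.minAreaRect(np.stack([xs,ys],1).astype(np.float32))
        print(l,round(b["score"],2),"centroid",xs.mean().round(1),ys.mean().round(1),"rect",np.round(r[0]+r[1]+(r[2],),1),"box",xs.min(),ys.min(),xs.max(),ys.max())
        if l=="weight_block":
            q=cv2.boxPoints(r);print([onz(C,*p,.019).round(4).tolist() for p in q])
print(C[1].round(4),get_obs()["joint_pos"].round(0))
E
python3 look.py w2 weight_block weight_100g
```

```text
time_s: 3.65
eef_pos: [0.5873, 0.168, 0.2864]
tcp_rot: [-180.0, 0.0, 120.2]
contact_force: [0.6, -0.6, -0.6]
gripper_width: 0.0854
grasp_force: 0.0
weight_block 0.71 centroid 260.5 91.4 rect [259.   94.5 189.   70.   90. ] box 224 0 294 189
[[0.4635, 0.2969, 0.019], [0.5326, 0.3371, 0.019], [0.6521, 0.146, 0.019], [0.5707, 0.0985, 0.019]]
weight_100g 0.78 centroid 259.0 88.5 rect [259.  88.  20.  18.  90.] box 250 78 268 98
[0.55   0.2306 0.4295] [  6.  19. -36.  95.  12.  69.  -2.]
```

View pics/w2.png

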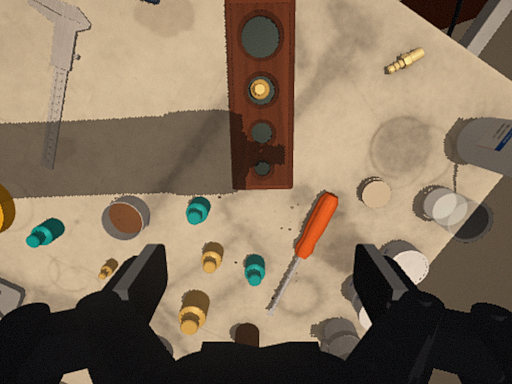

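```bash
python3 - <<'E'
from h import *
f=np.load("pics/w2.npz");C=(f["K"],f["p"],f["R"])
B=dict(b500=(260,36.5),b200=(261,89.5),b100=(261.5,131.5),b50=(262,168))
P=[onz(C,*v,.019) for v in B.values()]
for k,p in zip(B,P):print(k,p.round(4))
xs=np.array([-.074,-.013,.04,.086]);P=np.array(P)[:,:2]
A=np.polyfit(xs,P,1);print("center",A[1],"dir",A[0],np.degrees(np.arctan2(A[0][1],A[0][0])),np.linalg.norm(A[0]),"res",(P-np.outer(xs,A[0])-A[1]).round(4).tolist())
print("knob100",onz(C,260,88,.045))
E
python3 -m jog '[[[0.04,0,0.03,0,0.3],[0.07,0,0.06,0,0.3],[0.07,0,0.06,0,0.3],[0.07,0,0.06,0,0.3]]]'
python3 look.py w3 weight_block weight_100g
```

```text
b500 [0.5182 0.2848 0.019 ]
b200 [0.5492 0.234  0.019 ]
b100 [0.5756 0.1901 0.019 ]
b50 [0.6002 0.1492 0.019 ]
center [0.55582185 0.2227573 ] dir [ 0.51106107 -0.84427635] -58.81245779733135 0.9869072788669756 res [[0.0002, -0.0005], [0.0, 0.0003], [-0.0007, 0.0011], [0.0005, -0.0009]]
knob100 [0.5474341  0.23461362 0.045     ]
time_s: 4.2
eef_pos: [0.5514, 0.2295, 0.2265]
tcp_rot: [-180.0, 0.0, 120.4]
contact_force: [0.8, 0.2, 0.1]
gripper_width: 0.0554
grasp_force: 0.0
weight_block 0.63 centroid 116.2 276.9 rect [114.5 276.3  48.5  32.9  17.1] box 87 261 139 293
[[0.4425, -0.0205, 0.019], [0.4363, 0.0272, 0.019], [0.4935, 0.0379, 0.019], [0.5017, -0.0101, 0.019]]
weight_block 0.55 centroid 260.6 155.3 rect [260.  158.5 201.   78.   90. ] box 221 58 299 259
[[0.4623, 0.3006, 0.019], [0.531, 0.341, 0.019], [0.6547, 0.1469, 0.019], [0.5719, 0.0981, 0.019]]
weight_100g 0.68 centroid 259.1 155.8 rect [259.  155.5  23.   20.   90. ] box 249 144 269 167
[0.5139 0.292  0.3697] [  1.  21. -37. 101.  14.  63. -11.]
```

View pics/w3.png

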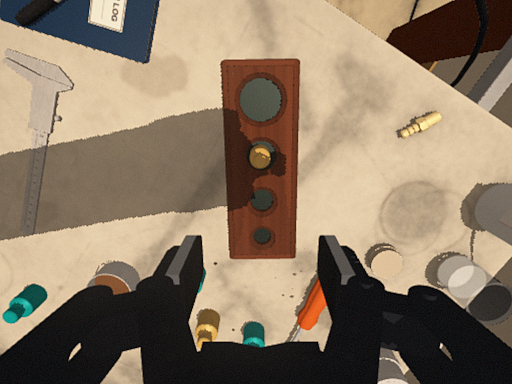

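Run:
```python
from h import *
from scipy.optimize import least_squares
def L(n):
    f=np.load(f"pics/{n}.npz");return (f["K"],f["p"],f["R"])
a,b=L("w2"),L("w3")
bx=[-.074,-.013,.04,.086]
O=[]
for x,p,q in zip(bx,[(260,36.5),(261,89.5),(261.5,131.5),(262,168)],[(262,98.5),(262,155),(262,200.5),(262,236)]):
    O+=[(a,(x,0,.019),p),(b,(x,0,.019),q)]; print(x,tri([(a,*p),(b,*q)])[0].round(4))
for X,q in [((-.114,-.04,.019),(221,60)),((-.114,.04,.019),(299,60)),((.114,-.04,.019),(229,258)),((.114,.04,.019),(296,258))]:O.append((b,X,q))
print("knob100",tri([(a,259.5,87),(b,259.5,150)]))
def M(t,X):
    c,s=np.cos(t[3]),np.sin(t[3]);return np.array([t[0]+c*X[0]-s*X[1],t[1]+s*X[0]+c*X[1],t[2]+X[2]])
f=lambda t:np.concatenate([proj(C,M(t,X))-q for C,X,q in O])
r=least_squares(f,[.556,.223,0,np.radians(-59)],loss="soft_l1");t=r.x
print(t.round(4),np.degrees(t[3]),f(t).round(1).reshape(-1,2).tolist())
for x in bx:print(x,M(t,(x,0,0)).round(4))
t[2]=0
r=least_squares(lambda u:f([u[0],u[1],0,u[2]]),[.556,.223,np.radians(-59)],loss="soft_l1");print(r.x)
```

```text
-0.074 [0.518  0.2869 0.0067]
-0.013 [0.5496 0.2343 0.0136]
0.04 [0.5755 0.1908 0.0246]
0.086 [0.601  0.1482 0.0135]
knob100 (array([ 0.5459566 ,  0.23582941, -0.00088681]), [np.float64(4.555131717330354e-06), np.float64(4.555131717460333e-06)])
[ 0.5563  0.2227 -0.0022 -1.028 ] -58.89945326885679 [[0.4, -0.8], [-1.3, 0.9], [0.2, 0.3], [-0.7, 0.9], [0.2, 1.5], [-0.2, 0.1], [0.2, -0.1], [0.1, 0.6], [0.5, -0.4], [0.2, -1.4], [1.0, -0.5], [-1.3, -1.1]]
-0.074 [ 0.5181  0.286  -0.0022]
-0.013 [ 0.5496  0.2338 -0.0022]
0.04 [ 0.5769  0.1884 -0.0022]
0.086 [ 0.6007  0.149  -0.0022]
[ 0.55608059  0.22297349 -1.02784472]
```

```bash
python3 -m jog '[[[0.005,0,0.04,-0.7,0.3],[0.005,0,0.08,-0.7,0.3],[0.005,0,0.12,-0.7,0.3],[0.005,0,0.155,-0.7,0.3],[0.005,0,0.18,-0.7,0.3],[0.005,0,0.195,-0.7,0.3],[0.005,0,0.204,-0.7,0.3],[0.005,0,0.204,-0.7,0.3]]]' 30; python3 -m jog '[[[0,0,0.001,0,-0.8],[0,0,0.001,0,-0.8],[0,0,0.001,0,-0.8],[0,0,0.001,0,-0.8],[0,0,0.001,0,-0.8],[0,0,0.001,0,-0.8]]]'
```

```text
time_s: 5.15
eef_pos: [0.5493, 0.234, 0.0224]
tcp_rot: [-180.0, 0.0, 121.1]
contact_force: [-0.1, 0.3, -0.4]
gripper_width: 0.0555
grasp_force: 0.0
time_s: 5.75
eef_pos: [0.5497, 0.2345, 0.0228]
tcp_rot: [179.9, 0.0, 121.1]
contact_force: [-1.1, -0.9, 6.3]
gripper_width: 0.0208
grasp_force: 29.1
```

```bash
python3 -m jog '[[[0,0,-0.01,0,-0.8],[0,0,-0.03,0,-0.8],[0,0,-0.06,0,-0.8],[0,0,-0.06,0,-0.8]]]'; python3 look.py w4 weight_100g
```

```text
time_s: 6.15
eef_pos: [0.5509, 0.2354, 0.086]
tcp_rot: [179.7, 0.0, 121.1]
contact_force: [-0.4, 1.0, -1.0]
gripper_width: 0.0205
grasp_force: 29.6
weight_100g 0.86 centroid 259.4 250.3 rect [259.5 251.   72.   43.   90. ] box 238 215 281 287
weight_100g 0.75 centroid 256.7 158.9 rect [256.5 195.  302.  133.   90. ] box 190 44 323 346
[0.5118 0.297  0.2291] [ -3.  31. -34. 108.  22.  48. -17.]
```

View pics/w4.png

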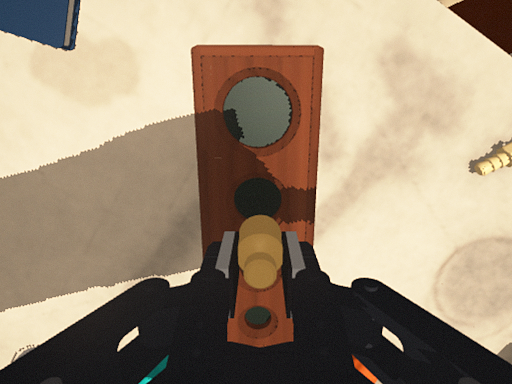

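```bash
cat > aim.py <<'E'
# usage: aim.py bx by yaw  [u v zknob] -> tool shift from the present TCP; with a pixel, corrects for the held object's offset
from h import *
import sys
a=list(map(float,sys.argv[1:]))
o=get_obs();p=np.array(o["eef_pos"]);y=np.radians(o["tcp_rot"][2])
if len(a)>4:
    k=onz(cam("wrist"),a[3],a[4],a[5]);off=k[:2]-p[:2]
else: off=np.zeros(2)
d=np.array(a[:2])-p[:2]-off
ax=np.array([np.cos(y),np.sin(y)]);ay=np.array([np.sin(y),-np.cos(y)])
print("object offset tool x,y",(ax@off).round(4),(ay@off).round(4),"shift x,y",(ax@d).round(4),(ay@d).round(4),"turn",((np.degrees(y)-a[2]+180)%360-180).round(1),"z",p[2].round(4))
E
python3 aim.py .5768 .1886 121.1 261 270 .106
```

```text
object offset tool x,y 0.0003 -0.0004 shift x,y -0.0536 0.0 turn 0.0 z 0.0828
```

```bash
python3 -m jog '[[[-0.03,0,0,0,-0.8],[-0.0535,0,0,0,-0.8],[-0.0535,0,0.015,0,-0.8],[-0.0535,0,0.03,0,-0.8],[-0.0535,0,0.042,0,-0.8],[-0.0535,0,0.052,0,-0.8],[-0.0535,0,0.059,0,-0.8],[-0.0535,0,0.059,0,-0.8]]]'
```

```text
time_s: 7.05
eef_pos: [0.5763, 0.1892, 0.022]
tcp_rot: [-180.0, -0.0, 121.2]
contact_force: [0.9, -0.8, -1.4]
gripper_width: 0.0206
grasp_force: 31.7
```

```bash
python3 -m jog '[[[0,0,0,0,0.1],[0,0,0,0,0.1],[0,0,0,0,0.1],[0,0,-0.03,0,0.2],[0,0,-0.08,0,0.3],[-0.01,0,-0.13,0,0.3],[-0.06,0,-0.13,0,0.3],[-0.06,0,-0.13,0,0.3]]]'; python3 look.py w5 weight_100g weight_200g weight_500g weight_50g
```

```text
time_s: 7.85
eef_pos: [0.6113, 0.1309, 0.1541]
tcp_rot: [179.9, 0.2, 120.7]
contact_force: [0.1, -1.2, -1.6]
gripper_width: 0.0555
grasp_force: 0.0
weight_100g 0.79 centroid 258.2 96.9 rect [258.  97.  26.  26.  90.] box 245 84 271 110
weight_200g 0.89 centroid 247.6 299.7 rect [247.5 300.5  49.   29.   90. ] box 233 276 262 325
weight_200g 0.78 centroid 164.3 214.9 rect [163.8 215.8  30.4  46.7  45. ] box 146 194 184 236
weight_500g 0.16 centroid 58.2 223.9 rect [ 59.1 224.7  62.2  77.4  63.4] box 20 191 97 257
weight_50g 0.59 centroid 37.9 296.5 rect [ 37. 297.  17.  41.  45.] box 20 281 55 312
[0.5729 0.1934 0.2969] [  8.  28. -35. 101.  19.  56.  -3.]
```

View pics/w5.png

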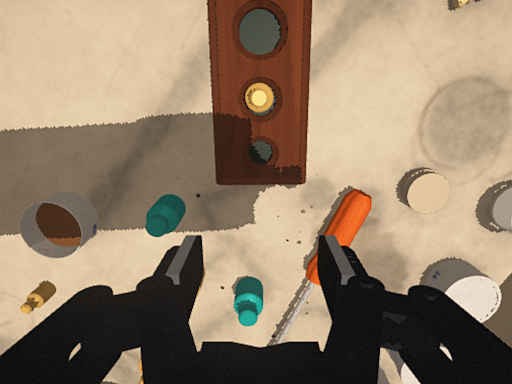

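```bash
python3 -m jog '[[[-0.05,-0.011,-0.02,-8,0.1],[-0.1,-0.022,-0.045,-17,0.1],[-0.141,-0.033,-0.045,-25,0.1],[-0.141,-0.033,-0.045,-48,0.1],[-0.141,-0.033,-0.045,-48,0.1],[-0.141,-0.033,-0.045,-48,0.1],[-0.141,-0.033,-0.045,-48,0.1],[-0.141,-0.033,-0.045,-48,0.1]]]'; python3 look.py w6 weight_200g weight_500g weight_50g
```

```text
time_s: 8.9
eef_pos: [0.6522, 0.0002, 0.1973]
tcp_rot: [180.0, -0.0, 169.0]
contact_force: [0.5, 0.6, 0.7]
gripper_width: 0.0469
grasp_force: 0.0
weight_200g 0.76 centroid 252.1 119.9 rect [251.9 119.8  30.9  30.4  63.4] box 237 104 267 136
weight_200g 0.66 centroid 298.1 54.3 rect [298.5  54.5  35.   35.    0. ] box 281 37 316 72
weight_200g 0.59 centroid 276.8 177.4 rect [277.  177.5  33.   28.   90. ] box 263 161 291 194
weight_500g 0.8 centroid 166.0 155.6 rect [166.6 156.3  42.9  51.8  68.2] box 142 133 191 179
weight_50g 0.63 centroid 123.3 7.6 rect [121.5   9.   18.   29.   90. ] box 107 0 136 18
weight_50g 0.22 centroid 252.6 119.9 rect [252.5 119.5  31.   29.   90. ] box 238 104 267 135
[0.5797 0.0129 0.3405] [ 26.  30. -44.  95.  23.  64.  55.]
```

View pics/w6.png

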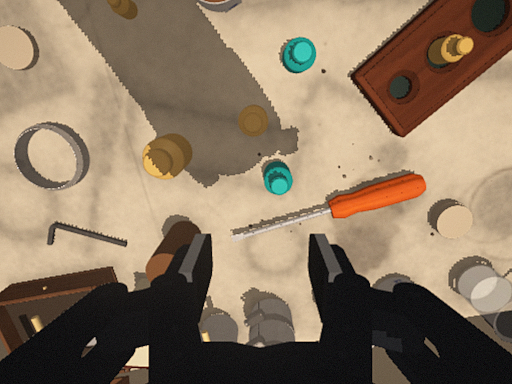

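```bash
python3 - <<'E'
from h import *
f=np.load("pics/w6.npz");C=(f["K"],f["p"],f["R"]);S=cam("scene")
p=onz(C,252.2,120,.025);print("200",p.round(4), "500",onz(C,166.2,156,.031).round(4),"50",onz(C,122,8,.018).round(4))
print("tri200",tri([(C,252.5,120),(S,150+418/3.3,120+208/3.3)]))
E
python3 aim.py .604 .0035 169
```

```text
200 [0.6031 0.0007 0.025 ] 500 [ 0.6206 -0.0889  0.031 ] 50 [ 0.4841 -0.0953  0.018 ]
tri200 (array([0.6030521 , 0.00087264, 0.04672136]), [np.float64(0.0018106679551919253), np.float64(0.0018106679551919485)])
object offset tool x,y 0.0 0.0 shift x,y 0.0482 -0.0055 turn 0.1 z 0.1975
```

```bash
python3 -m jog '[[[0.0485,-0.0086,0.02,0,0.1],[0.0485,-0.0086,0.06,0,0.1],[0.0485,-0.0086,0.1,0,0.1],[0.0485,-0.0086,0.135,0,0.1],[0.0485,-0.0086,0.16,0,0.1],[0.0485,-0.0086,0.175,0,0.1],[0.0485,-0.0086,0.1835,0,0.1],[0.0485,-0.0086,0.1835,0,0.1]]]' 40; python3 -m jog '[[[0,0,0,0,-0.8],[0,0,0,0,-0.8],[0,0,0,0,-0.8],[0,0,0,0,-0.8],[0,0,0,0,-0.8]]]'; python3 -m jog '[[[0,0,-0.02,0,-0.8],[0,0,-0.06,0,-0.8],[0,0,-0.08,0,-0.8],[0,0,-0.08,0,-0.8]]]'; python3 aim.py .5495 .234 121.1
```

```text
time_s: 9.9
eef_pos: [0.6031, 0.0002, 0.0137]
tcp_rot: [-180.0, -0.0, 169.1]
contact_force: [-0.2, -0.3, 0.6]
gripper_width: 0.047
grasp_force: 0.0
time_s: 10.4
eef_pos: [0.604, 0.0003, 0.0155]
tcp_rot: [180.0, 0.1, 169.1]
contact_force: [-1.9, 0.7, 8.4]
gripper_width: 0.0271
grasp_force: 39.6
time_s: 10.8
eef_pos: [0.605, 0.0001, 0.0977]
tcp_rot: [180.0, 0.3, 169.1]
contact_force: [-0.0, -0.4, -1.6]
gripper_width: 0.027
grasp_force: 40.1
object offset tool x,y 0.0 0.0 shift x,y 0.0986 0.2192 turn 48.0 z 0.0977
```

```bash
python3 -m jog '[[[0.02,0.044,0,8,-0.8],[0.04,0.088,0,16,-0.8],[0.06,0.132,0,24,-0.8],[0.08,0.176,0,32,-0.8],[0.0986,0.219,0,40,-0.8],[0.0986,0.219,0,48,-0.8],[0.0986,0.219,0,48,-0.8],[0.0986,0.219,0,48,-0.8]]]'; python3 look.py w7 weight_200g; python3 aim.py .5495 .234 121.1
```

```text
time_s: 11.6
eef_pos: [0.5475, 0.2328, 0.0937]
tcp_rot: [-180.0, 0.0, 121.4]
contact_force: [-0.6, -0.7, -1.3]
gripper_width: 0.0272
grasp_force: 40.2
weight_200g 0.96 centroid 259.3 256.9 rect [259.5 257.5  95.   59.   90. ] box 230 210 289 305
weight_200g 0.84 centroid 150.8 370.2 rect [151.8 369.8  10.6  38.2  45. ] box 138 353 162 383
[0.509  0.2947 0.2368] [ -4.  29. -32. 107.  21.  49. -16.]
object offset tool x,y 0.0 0.0 shift x,y 0.0006 0.0023 turn 0.1 z 0.0937
```

View pics/w7.png

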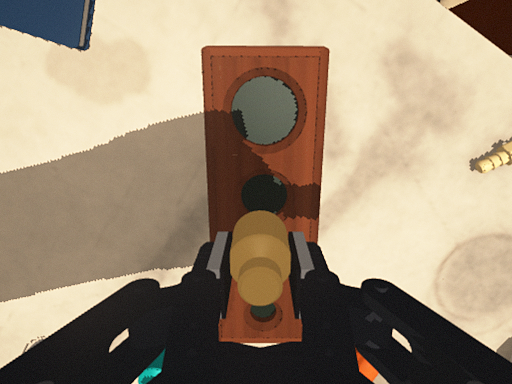

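```bash
python3 aim.py .5495 .234 121.1 260 281 .120
```

```text
object offset tool x,y -0.003 -0.0007 shift x,y 0.0036 0.003 turn 0.1 z 0.0937
```

```bash
python3 -m jog '[[[0.002,0.0025,0.015,0,-0.8],[0.002,0.0025,0.03,0,-0.8],[0.002,0.0025,0.045,0,-0.8],[0.002,0.0025,0.056,0,-0.8],[0.002,0.0025,0.065,0,-0.8],[0.002,0.0025,0.071,0,-0.8],[0.002,0.0025,0.071,0,-0.8]]]'
```

```text
time_s: 12.4
eef_pos: [0.5488, 0.2371, 0.0229]
tcp_rot: [180.0, 0.0, 121.2]
contact_force: [0.6, 0.3, -1.2]
gripper_width: 0.027
grasp_force: 41.7
```

```bash
python3 -m jog '[[[0,0,0,0,0.1],[0,0,0,0,0.1],[0,0,0,0,0.1],[0,0,-0.03,0,0.2],[0,0,-0.08,0,0.5],[-0.01,0,-0.13,0,0.5],[-0.09,0,-0.16,0,0.5],[-0.1,0,-0.16,0,0.5]]]'; python3 look.py w8 weight_100g weight_200g
```

```text
time_s: 13.2
eef_pos: [0.6016, 0.1508, 0.1859]
tcp_rot: [179.8, 0.1, 121.3]
contact_force: [0.8, 0.7, -1.2]
gripper_width: 0.0642
grasp_force: 0.0
weight_100g 0.59 centroid 257.0 120.9 rect [257. 121.  24.  22.  90.] box 246 109 268 133
weight_200g 0.84 centroid 257.8 58.3 rect [257.8  58.3  35.4  34.6  45. ] box 241 40 275 77
weight_200g 0.83 centroid 246.2 299.0 rect [246. 300.  44.  26.  90.] box 233 278 259 322
weight_200g 0.77 centroid 172.5 222.8 rect [172.5 223.5  29.1  41.6  26.6] box 156 203 190 242
[0.5626 0.2125 0.329 ] [  6.  25. -33. 100.  16.  59.  -2.]
```

View pics/w8.png

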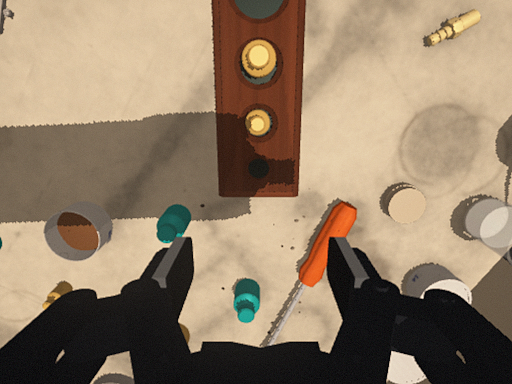

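```bash
python3 -m jog '[[[-0.04,-0.02,0,0,0.5],[-0.08,-0.04,0,0,0.5],[-0.12,-0.06,0,0,0.5],[-0.16,-0.08,0,0,0.5],[-0.195,-0.097,0,0,0.5],[-0.215,-0.107,0,0,0.5],[-0.215,-0.107,0,0,0.5],[-0.215,-0.107,0,0,0.5]]]' 60; python3 aim.py .6215 -.0885 121.1;  python3 look.py w9 weight_500g
```

```text
time_s: 14.15
eef_pos: [0.6197, -0.0873, 0.1827]
tcp_rot: [-180.0, -0.1, 121.2]
contact_force: [-0.6, 1.2, 0.2]
gripper_width: 0.0642
grasp_force: 0.0
object offset tool x,y 0.0 0.0 shift x,y -0.002 0.0009 turn 0.1 z 0.1827
weight_500g 0.91 centroid 260.8 173.6 rect [261.5 173.5  47.   43.   90. ] box 240 150 283 197
[ 0.5815 -0.0255  0.3259] [ 25.  25. -30. 100.  14.  59.  21.]
```

```bash
python3 - <<'E'
from h import *
f=np.load("pics/w9.npz");C=(f["K"],f["p"],f["R"]);print(onz(C,261,173.6,.031))
E
python3 aim.py .6215 -.0885 121.1 261 173.6 .031
```

```text
[ 0.62047749 -0.08808785  0.031     ]
object offset tool x,y -0.0012 0.0002 shift x,y -0.0016 -0.0001 turn 0.2 z 0.183
```

```bash
python3 -m jog '[[[-0.0012,0,0.035,0,0.5],[-0.0012,0,0.07,0,0.5],[-0.0012,0,0.105,0,0.5],[-0.0012,0,0.13,0,0.5],[-0.0012,0,0.15,0,0.5],[-0.0012,0,0.16,0,0.5],[-0.0012,0,0.165,0,0.5],[-0.0012,0,0.165,0,0.5]]]' 60; python3 -m jog '[[[0,0,0,0,-0.4],[0,0,0,0,-0.4],[0,0,0,0,-0.4],[0,0,0,0,-0.4],[0,0,0,0,-0.4]]]'; python3 -m jog '[[[0,0,-0.02,0,-0.4],[0,0,-0.06,0,-0.4],[0,0,-0.1,0,-0.4],[0,0,-0.11,0,-0.4],[0,0,-0.11,0,-0.4]]]'; python3 aim.py .518 .2863 121.1
```

```text
time_s: 15.05
eef_pos: [0.6208, -0.0886, 0.0182]
tcp_rot: [180.0, -0.0, 121.2]
contact_force: [0.6, -0.1, -0.9]
gripper_width: 0.0642
grasp_force: 0.0
time_s: 15.55
eef_pos: [0.6214, -0.0891, 0.0195]
tcp_rot: [179.9, 0.1, 121.1]
contact_force: [-2.0, 0.7, 9.2]
gripper_width: 0.0378
grasp_force: 59.4
time_s: 16.05
eef_pos: [0.6213, -0.0896, 0.1297]
tcp_rot: [179.9, 0.1, 121.1]
contact_force: [-0.2, 0.4, -6.4]
gripper_width: 0.0379
grasp_force: 62.5
object offset tool x,y 0.0 0.0 shift x,y 0.3752 0.1058 turn 0.0 z 0.1297
```

```bash
python3 -m jog '[[[0.045,0.0127,0,0,-0.4],[0.09,0.0254,0,0,-0.4],[0.135,0.038,0,0,-0.4],[0.18,0.051,0,0,-0.4],[0.225,0.0634,0,0,-0.4],[0.27,0.076,0,0,-0.4],[0.315,0.089,0,0,-0.4],[0.345,0.097,0,0,-0.4]]]'; python3 -m jog '[[[0.02,0.006,0,0,-0.4],[0.03,0.0085,0,0,-0.4],[0.03,0.0085,0,0,-0.4],[0.03,0.0085,0,0,-0.4]]]'; python3 look.py w10 weight_500g; python3 aim.py .518 .2863 121.1
```

```text
time_s: 16.85
eef_pos: [0.5228, 0.2592, 0.1262]
tcp_rot: [-179.9, -0.1, 121.3]
contact_force: [-0.4, -0.6, -5.3]
gripper_width: 0.0379
grasp_force: 62.4
time_s: 17.25
eef_pos: [0.517, 0.2848, 0.1271]
tcp_rot: [-179.9, 0.0, 121.1]
contact_force: [0.1, -0.7, -5.9]
gripper_width: 0.0377
grasp_force: 62.4
weight_500g 0.59 centroid 259.3 260.5 rect [259.  260.5 127.   88.   90. ] box 215 197 303 324
[0.4789 0.3469 0.2702] [ -8.  27. -34. 107.  19.  52. -20.]
object offset tool x,y 0.0 0.0 shift x,y 0.0012 0.0014 turn -0.1 z 0.1275
```

View pics/w10.png

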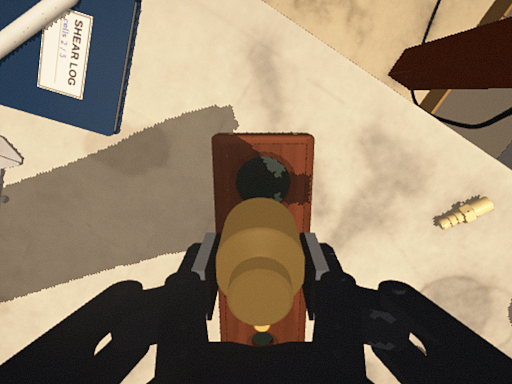

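```bash
python3 aim.py .518 .2863 121.1 260 294 .158; python3 -m jog '[[[0,0.0014,0.025,0,-0.4],[0,0.0014,0.05,0,-0.4],[0,0.0014,0.07,0,-0.4],[0,0.0014,0.085,0,-0.4],[0,0.0014,0.094,0,-0.4],[0,0.0014,0.1,0,-0.4],[0,0.0014,0.1005,0,-0.4]]]'
```

```text
object offset tool x,y -0.0064 -0.0007 shift x,y 0.0076 0.0021 turn -0.1 z 0.1275
time_s: 18.05
eef_pos: [0.5186, 0.2871, 0.0279]
tcp_rot: [180.0, 0.0, 121.1]
contact_force: [-0.4, 0.2, -5.3]
gripper_width: 0.038
grasp_force: 62.5
```

```bash
python3 -m jog '[[[0,0,0.001,0,-0.4],[0,0,0.001,0,-0.4],[0,0,0.001,0,0.3],[0,0,0.001,0,0.4],[0,0,0.001,0,0.4],[0,0,-0.04,0,0.4],[0,0,-0.09,0,0.4],[-0.01,0,-0.14,0,0.3]]]'; python3 -m jog '[[[-0.05,0,-0.03,0,0.1],[-0.1,0,-0.03,0,0.1],[-0.1,0,-0.03,0,0.1],[-0.1,0,-0.03,0,0.1]]]'; python3 look.py w11 weight_500g weight_100g weight_200g
```

```text
time_s: 18.85
eef_pos: [0.5222, 0.2797, 0.1683]
tcp_rot: [-180.0, -0.1, 121.3]
contact_force: [1.8, -0.3, 0.0]
gripper_width: 0.0555
grasp_force: 0.0
time_s: 19.25
eef_pos: [0.5759, 0.1909, 0.1966]
tcp_rot: [180.0, 0.0, 120.9]
contact_force: [-0.7, 0.6, 0.3]
gripper_width: 0.0471
grasp_force: 0.0
weight_500g 0.56 centroid 259.7 43.8 rect [259.5  44.5  53.   45.   90. ] box 237 18 282 71
weight_100g 0.82 centroid 258.6 168.5 rect [258.5 168.5  23.7  21.9  63.4] box 248 156 269 181
weight_200g 0.8 centroid 7.8 276.5 rect [ 10.  278.5  20.   31.    0. ] box 0 263 20 294
weight_200g 0.71 centroid 249.5 325.4 rect [250.  325.2  24.5  36.3   7.6] box 237 307 261 344
weight_200g 0.7 centroid 174.7 250.0 rect [174.6 250.2  10.9  33.3  43.7] box 165 240 190 265
weight_200g 0.68 centroid 259.3 114.3 rect [259.  114.5  30.4  30.4  45. ] box 244 99 275 129
[0.5377 0.253  0.3397] [  2.  23. -34. 101.  15.  60.  -6.]
```

View pics/w11.png

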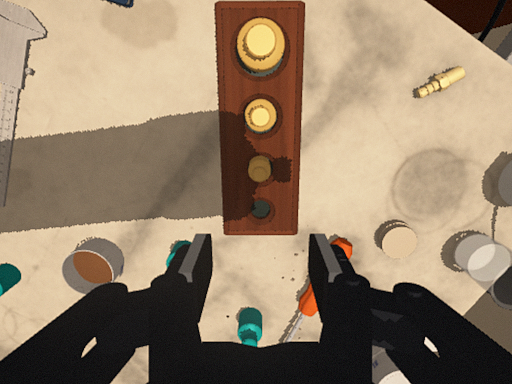

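```bash
python3 -m jog '[[[-0.028,-0.032,0,0,0],[-0.056,-0.064,0,0,0],[-0.084,-0.097,0,0,0],[-0.112,-0.129,0,0,0],[-0.141,-0.162,0,0,0],[-0.17,-0.194,0.01,0,0],[-0.1975,-0.226,0.02,0,0],[-0.1975,-0.226,0.02,0,0]]]' 20; python3 -m jog '[[[0,0,0,0,0],[0,0,0,0,0]]]';  python3 look.py w12 weight_50g soil_tin; python3 aim.py .4835 -.0945 121.1
```

```text
time_s: 20.25
eef_pos: [0.4811, -0.0969, 0.1751]
tcp_rot: [-179.8, -0.0, 120.9]
contact_force: [1.0, 1.0, 0.0]
gripper_width: 0.0428
grasp_force: 0.0
time_s: 20.45
eef_pos: [0.4842, -0.0913, 0.1768]
tcp_rot: [180.0, -0.0, 121.3]
contact_force: [-0.3, 0.7, 0.1]
gripper_width: 0.0427
grasp_force: 0.0
weight_50g 0.56 centroid 256.2 171.5 rect [256. 172.  22.  18.  90.] box 247 161 265 183
weight_50g 0.17 centroid 300.6 83.7 rect [300.5  84.   68.   65.   90. ] box 268 50 333 118
soil_tin 0.83 centroid 300.3 83.9 rect [300.3  83.9  64.8  69.3  26.6] box 268 49 333 119
[ 0.4456 -0.0296  0.32  ] [ 29.  13. -30. 117.   8.  52.  27.]
object offset tool x,y 0.0 0.0 shift x,y -0.0022 -0.0021 turn 0.2 z 0.1767
```

```bash
python3 - <<'E'
from h import *
f=np.load("pics/w12.npz");C=(f["K"],f["p"],f["R"]);print(onz(C,256.2,171.7,.018), "tin",onz(C,300.3,84,.02))
E
python3 aim.py .4835 -.0945 121.1 256.2 171.7 .018
```

```text
[ 0.48099196 -0.09444761  0.018     ] tin [ 0.47278851 -0.0045009   0.02      ]
object offset tool x,y -0.0011 -0.0044 shift x,y -0.0011 0.0023 turn 0.2 z 0.1767
```

```bash
python3 -m jog '[[[-0.0015,-0.0035,0.035,0,0],[-0.0015,-0.0035,0.07,0,0],[-0.0015,-0.0035,0.105,0,0],[-0.0015,-0.0035,0.13,0,0],[-0.0015,-0.0035,0.149,0,0],[-0.0015,-0.0035,0.159,0,0],[-0.0015,-0.0035,0.1642,0,0],[-0.0015,-0.0035,0.1642,0,0]]]' 25; python3 -m jog '[[[0,0,0,0,-0.9],[0,0,0,0,-0.9],[0,0,0,0,-0.9],[0,0,0,0,-0.9],[0,0,0,0,-0.9]]]'; python3 -m jog '[[[0,0,-0.02,0,-0.9],[0,0,-0.06,0,-0.9],[0,0,-0.09,0,-0.9],[0,0,-0.09,0,-0.9],[0,0,-0.09,0,-0.9]]]'; python3 look.py w13 weight_50g; python3 aim.py .6005 .1492 121.1
```

```text
time_s: 21.4
eef_pos: [0.4817, -0.0956, 0.0124]
tcp_rot: [180.0, -0.0, 121.2]
contact_force: [-0.2, -0.1, 0.5]
gripper_width: 0.0427
grasp_force: 0.0
time_s: 21.9
eef_pos: [0.4821, -0.0961, 0.0132]
tcp_rot: [179.9, 0.1, 121.1]
contact_force: [0.1, 0.4, 8.9]
gripper_width: 0.0152
grasp_force: 24.6
time_s: 22.4
eef_pos: [0.4817, -0.0964, 0.1032]
tcp_rot: [179.9, 0.1, 121.1]
contact_force: [-0.6, -0.4, -0.4]
gripper_width: 0.0155
grasp_force: 24.7
weight_50g 0.87 centroid 259.3 247.3 rect [259.5 248.5  59.   33.   90. ] box 243 219 276 278
[ 0.4432 -0.0344  0.2462] [ 28.  19. -28. 121.  13.  43.  23.]
object offset tool x,y 0.0 0.0 shift x,y 0.1482 0.2292 turn 0.0 z 0.1019
```

```bash
python3 -m jog '[[[0.022,0.034,0,0,-0.9],[0.046,0.07,0,0,-0.9],[0.07,0.107,0,0,-0.9],[0.094,0.144,0,0,-0.9],[0.118,0.182,0,0,-0.9],[0.138,0.213,0,0,-0.9],[0.148,0.229,0,0,-0.9],[0.148,0.229,0,0,-0.9]]]'; python3 -m jog '[[[0,0,0,0,-0.9],[0,0,0,0,-0.9]]]';  python3 look.py w14 weight_50g weight_100g; python3 aim.py .6005 .1492 121.1; python3 aim.py .6005 .1492 121.1 259.5 263 .122
```

```text
time_s: 23.3
eef_pos: [0.6007, 0.1522, 0.1011]
tcp_rot: [-180.0, -0.1, 121.3]
contact_force: [-0.4, 0.2, -0.7]
gripper_width: 0.0152
grasp_force: 24.7
time_s: 23.5
eef_pos: [0.6004, 0.1475, 0.1018]
tcp_rot: [-179.9, 0.0, 121.1]
contact_force: [-1.2, -0.2, -0.2]
gripper_width: 0.0154
grasp_force: 24.7
weight_50g 0.89 centroid 259.6 247.0 rect [260. 248.  58.  32.  90.] box 244 219 276 277
weight_100g 0.62 centroid 260.5 129.2 rect [259.8 129.1  34.   31.8  63.4] box 244 111 277 147
[0.5623 0.2096 0.2449] [  2.  30. -29. 104.  18.  51.  -4.]
object offset tool x,y 0.0 0.0 shift x,y 0.0013 0.0004 turn -0.0 z 0.1024
object offset tool x,y 0.0017 -0.001 shift x,y -0.0004 0.0014 turn -0.0 z 0.1024
```

```bash
python3 -m jog '[[[0.0005,0.001,0.02,0,-0.9],[0.0005,0.001,0.04,0,-0.9],[0.0005,0.001,0.055,0,-0.9],[0.0005,0.001,0.066,0,-0.9],[0.0005,0.001,0.074,0,-0.9],[0.0005,0.001,0.08,0,-0.9],[0.0005,0.001,0.0807,0,-0.9],[0.0005,0.001,0.0807,0,-0.9]]]'
```

```text
time_s: 24.45
eef_pos: [0.6017, 0.1502, 0.022]
tcp_rot: [180.0, 0.0, 121.2]
contact_force: [0.0, 1.3, -0.3]
gripper_width: 0.0151
grasp_force: 24.7
```

Release, withdraw, and check all four numerically.

```bash
python3 -m jog '[[[0,0,0,0,-0.2],[0,0,0,0,-0.1],[0,0,0,0,0],[0,0,-0.03,0,0],[0,0,-0.08,0,0],[0,0,-0.13,0,0],[-0.05,0,-0.16,0,0],[-0.05,0,-0.16,0,0]]]'; python3 -m jog '[[[0,0,0,0,0],[0,0,0,0,0]]]'; python3 look.py w15 weight_50g weight_100g weight_200g weight_500g
python3 - <<'E'
from h import *
for c in ["scene","side"]:
    C=cam(c);im=camera(c);cv2.imwrite(f"pics/{c}1.png",cv2.cvtColor(im,cv2.COLOR_RGB2BGR))
    for l,b,h in [("weight_500g",(.518,.2863),.062),("weight_200g",(.5495,.234),.050),("weight_100g",(.5768,.1886),.042),("weight_50g",(.6005,.1492),.037)]:
        print(c,l,"expected top/mouth px",proj(C,(*b,.008+h)).round(1),proj(C,(*b,.019)).round(1))
        for t in boxes_of(c,l):
            e=np.array(t["extent"])*[512,384,512,384];print("   ",round(t["score"],2),"top-mid",(e[0]+e[2]/2).round(1),e[1].round(1),"bottom",(e[1]+e[3]).round(1))
    for l in ["soil_tin","cutting_ring","porous_disc"]:
        print(l,[(np.array(t["extent"])*[512,384,512,384]).round(0).tolist() for t in boxes_of(c,l)][:2])
E
```

```text
time_s: 25.25
eef_pos: [0.6309, 0.1033, 0.1858]
tcp_rot: [179.7, 0.2, 120.9]
contact_force: [0.3, -1.1, -0.7]
gripper_width: 0.0428
grasp_force: 0.0
time_s: 25.45
eef_pos: [0.6267, 0.1076, 0.1809]
tcp_rot: [-180.0, -0.0, 121.2]
contact_force: [0.1, 0.6, 0.1]
gripper_width: 0.0427
grasp_force: 0.0
weight_50g 0.5 centroid 260.8 117.3 rect [261. 117.  18.  16.  90.] box 253 108 269 126
weight_100g 0.57 centroid 258.5 63.3 rect [258.5  63.5  26.9  26.9  45. ] box 246 48 271 78
weight_200g 0.91 centroid 259.5 7.2 rect [260.    8.5  17.   32.   90. ] box 244 0 276 17
weight_200g 0.89 centroid 247.2 261.5 rect [246.5 262.   40.   27.   90. ] box 233 242 260 282
weight_200g 0.7 centroid 169.1 177.9 rect [168.5 178.   30.4  40.3  45. ] box 151 160 188 195
weight_200g 0.59 centroid 68.5 186.9 rect [ 69.1 187.8  59.1  72.4  71.6] box 32 157 105 219
[0.5885 0.1695 0.3242] [  7.  26. -30.  98.  15.  59.   3.]
scene weight_500g expected top/mouth px [194.7 138.2] [196.  154.4]
    0.52 top-mid 196.0 137.7 bottom 157.5
scene weight_200g expected top/mouth px [213.1 146.7] [213.8 159.1]
    0.88 top
[... 572 characters left out ...]
0.2] [212.9 264.2]
    0.58 top-mid 211.4 237.5 bottom 277.3
    0.44 top-mid 256.0 150.5 bottom 169.7
side weight_200g expected top/mouth px [207.5 227.6] [208.6 245. ]
    0.68 top-mid 198.2 175.4 bottom 200.6
    0.58 top-mid 239.2 190.1 bottom 210.8
    0.55 top-mid 320.2 175.8 bottom 197.3
    0.5 top-mid 206.2 231.3 bottom 245.5
side weight_100g expected top/mouth px [204.4 217.1] [205.3 230.4]
    0.51 top-mid 203.1 216.0 bottom 231.9
side weight_50g expected top/mouth px [202.  208.2] [202.7 218.9]
    0.51 top-mid 202.0 209.5 bottom 224.3
soil_tin [[266.0, 187.0, 25.0, 23.0]]
cutting_ring [[199.0, 207.0, 5.0, 16.0], [241.0, 150.0, 29.0, 19.0]]
porous_disc [[285.0, 165.0, 10.0, 4.0]]
```

Run:
```python
from h import *
W=[("500",(.518,.2863),.062,.0124,.020,.042),("200",(.5495,.234),.050,.009,.0145,.032),("100",(.5768,.1886),.042,.007,.01125,.026),("50",(.6005,.1492),.037,.00525,.0085,.024)]
for c in ["scene","side"]:
    C=cam(c);im=cv2.imread(f"pics/{c}1.png");H=cv2.cvtColor(im,cv2.COLOR_BGR2HSV).astype(int)
    m=(H[...,0]>=14)&(H[...,0]<=30)&(H[...,1]>95)&(H[...,2]>70)
    for n,b,h,rk,rb,hs in W:
        # expected silhouette top row of the seated, upright knob (sphere) and of its body, in this view
        k=proj(C,(*b,.008+h-rk));D=np.linalg.norm(C[1]-[*b,.05]);r=C[0][0,0]*rk/D
        col=int(round(k[0]));seg=m[int(k[1]-14):int(k[1]+12),col-1:col+2].sum(1)
        rows=np.nonzero(seg>=2)[0]+int(k[1]-14)
        wid=[(y,np.nonzero(m[y,col-10:col+11])[0].mean().round(1)+col-10) for y in range(int(k[1]-2),int(k[1]+3)) if m[y,col-10:col+11].any()]
        print(c,n,"expect top row",(k[1]-r).round(1),"col",k[0].round(1),"brass rows",rows.tolist(),"knob cols",[float(w[1]) for w in wid])
```

```text
scene 500 expect top row 137.9 col 195.0 brass rows [136, 137, 138, 139, 140, 141, 142, 143, 144, 145, 146, 147, 148, 149, 150, 151, 152, 153] knob cols [195.0, 195.0, 194.5, 195.0, 195.5]
scene 200 expect top row 146.4 col 213.3 brass rows [146, 147, 148, 149, 150, 151, 152, 153, 154, 155, 156, 157, 158, 159, 160] knob cols [213.0, 212.5, 211.3, 211.8, 212.0]
scene 100 expect top row 153.2 col 229.7 brass rows [153, 154, 155, 156, 157, 158, 159, 160, 161, 162, 163, 164, 165, 166] knob cols [229.5, 229.0, 229.0, 230.0, 230.0]
scene 50 expect top row 158.7 col 244.4 brass rows [158, 159, 160, 161, 162, 163, 164, 165, 166, 167, 168, 169, 170] knob cols [244.5, 244.0, 244.5, 244.5, 244.5]
side 500 expect top row 239.1 col 211.9 brass rows [232, 234, 235, 236, 237, 238, 239, 240, 241, 242, 243, 244, 245, 246, 247, 248, 249, 250, 251, 252, 253, 254, 255, 256, 257] knob cols [210.0, 210.0, 210.5, 211.5, 212.0]
side 200 expect top row 226.9 col 207.8 brass rows [217, 218, 219, 220, 221, 222, 223, 224, 225, 226, 227, 228, 229, 230, 231, 232, 233, 234, 235, 236, 237, 238, 239, 240, 241, 242] knob cols [205.0, 205.5, 205.5, 205.5, 205.0]
side 100 expect top row 216.6 col 204.6 brass rows [213, 214, 215, 216, 217, 218, 219, 220, 221, 222, 223, 224, 225, 226, 227, 228, 229, 230, 231] knob cols [202.5, 202.5, 202.5, 202.5, 202.5]
side 50 expect top row 207.8 col 202.1 brass rows [209, 210, 211, 212, 213, 214, 215, 216, 217, 218, 219, 220, 221] knob cols [201.5, 201.0, 200.5, 201.0]
```

```bash
python3 -c "
from workcell import *
print(finish_job())"
```

```text
the job is handed in; nothing more can be done
None
```

I moved all four weights into their own bores, largest to smallest, and handed the job in at about 26 s of robot time; the hand-in returned no verdict, but the last camera and arm readings show each one upright and fully down, with the tin, ring and disc not visibly moved.

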